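# Fetch the code reader from behind the reagent bottles

### The job

The code reader lies at the back of the blue storage board behind two reagent bottles. Stand both bottles in the yellow spill tray first, leaving the reader where it is; then, while they both stand there, set the reader squarely in the middle of the green pad, its long side along the pad's long side, and finally put each bottle back upright on the very spot where it stood at the start. Do not tip the bottles over, and leave the loose vial and the screwdriver alone.

Things in the scene. Friction and masses are not known exactly. Their poses are not given: they have to be found in the camera images.
- bottle_amber: brown reagent bottle with black screw cap, round, body diameter 56, straight-sided up to 85, 118 high in all, about 0.2 kg; origin at the centre of its underside, z up along its axis. Starts upright on one of the two round spots of the board, within about 5 of the spot's centre; which spot changes
- bottle_white: white reagent bottle with blue screw cap, round, body diameter 48, straight-sided up to 68, 95 high in all, about 0.13 kg; origin at the centre of its underside, z up along its axis. Starts upright on the other spot
- reader: flat light grey code reader, a box 92 (its x) by 64 (its y) by 31 high, about 0.2 kg; origin at the centre of its underside, z up. Starts flat on the board with its long side close behind both bottles (gap 1 to 15), so that there is no room for the gripper until they are gone; grip it across the 64 mm width
- board: blue storage board, fixed, 190 (its x, away from the robot) by 180 (its y), top 6 above the bench; origin: centre of its underside. Two white flat round spots with dark rims, 64 across, at x -55, y +42 and -42; the reader lies at about x +10, y 0. Rear aluminium lip, inner face at x +89, 26 high; side lips on the rear half, inner faces at y +/-85, 18 high. Front open
- spill_tray: yellow shallow tray, fixed, 210 (its x) by 120 (its y), rim 14 high and 4 thick, floor 4 thick; origin at the centre of its underside. Both bottles fit in it one behind the other along x. It stands left or right of the board
- pad: flat green pad with black rubber edge, fixed, 86 (its x) by 114 (its y), 4 high; origin at the centre of its underside. It lies on the other side of the board from the tray
- vial: small capped brown vial standing on the bench between board and robot, diameter 29, 81 high; origin at the centre of its underside. To be left alone
- screwdriver: screwdriver with orange handle lying on the bench between board and robot, 175 long along its y, 27 thick; origin at the middle of its underside. To be left alone
- cap_press: tall dark hand press, fixed, never to be touched, 170 (x) by 124 (y) by 376 high with its lever, ball at the lever's end; origin at the centre of its underside. It stands at the right of the bench between the robot's starting pose and the work: draw the gripper in towards the robot's base before swinging to the left, or go round it
Mind the look-alikes: they are no part of the job. What is shaped like the bottle_white but red is not meant.

How it is judged:
By the outcome, as a careful person would: the job done as asked, in the order asked, and still so for the second after the job is handed in, with the robot touching nothing.
It also fails if it takes over 128 s, if anything falls off the work surface, if the arm or the gripper's body presses on something with over 40 N, if the wrist force passes 120 N, or if a joint passes its speed limit or range.

### The arm

A 6-joint arm with a two-finger parallel gripper is mounted at the origin on a cart in front of the work surface, level with it; the furniture and walls round the work are solid. World frame = base frame: x ahead of the robot, y to its left, z up, the work surface at z = 0. Lengths are in m, angles in rad, forces in N, time in s.
With the tool pointing down it reaches from about 0.375 to 0.975 m from the base axis. Payload 3.8 kg.
Tool frame: the origin (TCP) lies midway between the tips of the shut fingers; the grasp point (between the pads) lies 19 mm behind it; z points along the fingers, y is the line along which they close (so a half turn about z gives the same grasp; the last joint's range is limited). The gripper opens to 85 mm and grips with 20 to 120 N. Pads are 22 mm wide; open, the fingers measure 114 mm over their backs; the gripper's body (76 mm by 85 mm) begins 54 mm behind the grasp point. The pads swing forward as they close: fully open they stand 13 mm farther back than shut.
Start: joints at [1.102, 0.264, 1.604, -0, 1.274, -0.037], TCP at [0.282, 0.613, 0.231] pointing down, gripper open.
Joint ranges: [-2.63, 2.63], [-0.94, 2.18], [0.31, 2.57], [-1.31, 4.45], [0, 2.66], [-2.55, 2.55]. Speed limits (rad/s): [2.57, 2.57, 3.14, 3.14, 3.14, 3.14].

### API

Orientations are given as a rotation vector (axis times angle).
In Python, from workcell import status, read_camera, workorder, masks_of gives the robot as it stands.
- The arm moves only by the tool drive_tool, never from a script. Its argument "rows" is a list of rows, each a list of 7 numbers: the turn, a rotation vector about the tool's x, y, z in degrees, then the shift along the tool's x, y, z in m, then the opening, from 0 (shut) to 1 (fully open). In form: [[ax, ay, az, tx, ty, tz, claw], ...]. A call has 1 to 8 rows; each row shifts and turns the commanded pose from where the row before left it, along the tool's axes as they then stand; what a row does not reach is not made up. A row lasts 1/12 s, in which the tool goes at most 41.7 mm and 7.16 degrees, less where a joint would pass 70% of its speed; a pose out of reach is approached as far as the arm can. A call is refused whole if a number of a shift passes 0.0417 or a number of a turn 7.16, either way. A call with a gripper value outside its range is refused whole. The fingers move at their own pace and stop on an object; "force" is the grip in N (left out, the last holds). Time passes only in rows, so rows that do not move let the fingers close. It gives the time, the measured TCP pose, the force, the opening and the grip force at its end, in the units of the state.
- status.read_state(): the state, without advancing time (a new reading comes with each control period).
- read_camera(name): name is "scene" or "top"; returns a dict with "color" (400x640x3 uint8, red, green, blue), "intrinsics" (3x3 intrinsics, pixels), "D" ([k1, k2, p1, p2, k3] as OpenCV has them; the pictures are not rectified), "world_from_camera" (4x4, takes a point from camera to world coordinates). Camera axes: x right, y up, looking along -z (the intrinsics and any distortion apply to the point x, -y, -z); pixel columns grow to the right and rows downward; lengths in m; the calibration is good to about 2 mm. A picture is of the moment at which its call begins. There is no depth.
- workorder.finish_job(): hands the job in; it is judged then, once.
Trained networks look in a picture, given as the dict that the camera call returned (one of the last four; its "shot" number tells which), for a name from the list of things; names that differ only in an ending like _2 or _b are one class to them, and where a whole thing is asked for, a point or a joint stands for the part that bears it (a point fixed in the world has none). Each returns a list of dicts, best first, with "score" (0 to 1); they miss things now and then, are a little off and sometimes report something else, mostly with a low value. They report only what shows in the picture. A call takes as long as a camera call. They do not tell look-alikes from the thing itself.
- masks_of(picture, name): "mask" (400x640 bool, what is visible of it) and "bbox" ([left, top, right, bottom] in pixels, round what is visible of it).
The state is a dict: "time": time; "q": joint angles; "joint_vel": joint speeds; "joint_torque": joint torques, N m; "tool_pos": TCP position; "tcp_rot": TCP orientation; "wrist_force": force on the tool from outside, world axes, zero at the start; "torque": the same for the moment, N m; "width": opening from 0.0 (shut) to 1.0 (fully open); "grip_force": force on a finger pad.
Only numpy, scipy, OpenCV 4.12 (cv2) and the standard library are available. Lean on these libraries where they do the work, as an engineer would, in place of code of your own. Each camera call takes 0.05 s, during which the arm holds its last target. There are 200 camera calls.

## Working session

There is one attempt and no reset: what is moved stays moved. The work goes in short steps, Python scripts to look and compute and a tool call to move; the robot and the scene stay as the last step left them, time stands still between calls to the robot, and variables do not carry over. Pictures are saved under pics/ and viewed, at most 14 in all, crops included, and the job is handed in when it is done.

Besides the shell and the picture viewer there is one more tool, called as name(argument=value, ...), one argument or row to a line, values as JSON. drive_tool: Moves the arm, as the interface text tells. Its arguments: {"type":"object","properties":{"rows":{"type":"array"},"force":{"type":"number"}},"required":["rows"]}

```bash
mkdir -p pics; ls; cat > h.py <<'E'
import numpy as np, cv2
from workcell import status, read_camera, workorder, masks_of
from scipy.spatial.transform import Rotation as R
def proj(p,P):
    T=np.linalg.inv(p["world_from_camera"]); c=np.atleast_2d(P)@T[:3,:3].T+T[:3,3]
    c=c*[1,-1,-1]
    return cv2.projectPoints(c.reshape(-1,1,3),np.zeros(3),np.zeros(3),np.array(p["intrinsics"],float),np.array(p["D"],float))[0].reshape(-1,2)
def ray(p,uv):
    n=cv2.undistortPoints(np.array(uv,float).reshape(-1,1,2),np.array(p["intrinsics"],float),np.array(p["D"],float)).reshape(-1,2)
    T=np.array(p["world_from_camera"]); d=np.c_[n[:,0],-n[:,1],-np.ones(len(n))]@T[:3,:3].T
    return T[:3,3],d
def onz(p,uv,z):
    o,d=ray(p,uv); return o+d*((z-o[2])/d[:,2])[:,None]
def save(p,name): cv2.imwrite("pics/"+name,cv2.cvtColor(p["color"],cv2.COLOR_RGB2BGR))
E
python3 - <<'E'
from h import *
print(status.read_state())
for n in("scene","top"):
    p=read_camera(n); save(p,n+"0.png"); print(n,p["intrinsics"],p["D"],np.round(p["world_from_camera"],3))
    for k in "bottle_amber bottle_white reader board spill_tray pad vial screwdriver cap_press".split():
        for m in masks_of(p,k): print(k,round(m["score"],2),m["bbox"],m["mask"].sum())
E
```

```text
pics
{'time': 0.0, 'q': array([ 1.10212385e+00,  2.64795102e-01,  1.60539549e+00, -6.26901324e-07,
        1.27368889e+00, -3.69272779e-02]), 'joint_vel': array([-0.00054915,  0.0003487 ,  0.00055324,  0.00106486,  0.00129855,
       -0.00141222]), 'joint_torque': array([-6.69016226e-04, -5.15091527e+01, -3.67324305e+01,  9.08064339e-05,
        1.28497003e-02,  2.22126420e-05]), 'tool_pos': array([0.28214266, 0.61239149, 0.22992215]), 'tcp_rot': array([-0.67280561, -3.06811589,  0.00347757]), 'wrist_force': array([-0.223715  , -0.08208522,  0.29948778]), 'torque': array([ 0.0373949 ,  0.01519165, -0.01004531]), 'grip_force': 0.0, 'width': 1.0002198764583077}
scene [[447.23817367   0.         320.68612136]
 [  0.         447.23817367 200.68138462]
 [  0.           0.           1.        ]] [-0.03070932  0.          0.          0.          0.        ] [[ 0.713  0.298 -0.635 -0.144]
 [-0.702  0.32  -0.637 -0.776]
 [ 0.013  0.9    0.437  0.517]
 [ 0.     0.     0.     1.   ]]
bottle_amber 0.72 [287.3, 157.3, 308.6, 203.0] 821
bottle_white 0.76 [291.9, 205.4, 312.5, 252.6] 903
bottle_whi
[... 454 characters left out ...]

 [  0.           0.           1.        ]] [-0.13581438  0.          0.          0.          0.        ] [[ 0.019  0.996 -0.091  0.396]
 [-1.     0.019  0.007 -0.108]
 [ 0.008  0.091  0.996  1.459]
 [ 0.     0.     0.     1.   ]]
bottle_amber 0.92 [267.6, 172.5, 285.6, 193.3] 361
bottle_white 0.75 [327.5, 224.3, 343.6, 247.3] 215
bottle_white 0.69 [296.7, 182.6, 315.6, 200.1] 261
reader 0.91 [276.6, 149.1, 312.4, 179.5] 777
board 0.91 [256.0, 129.5, 331.0, 210.2] 2712
spill_tray 0.95 [195.1, 166.2, 237.7, 238.4] 2854
pad 0.64 [256.8, 128.3, 332.5, 208.2] 2801
pad 0.6 [352.1, 188.5, 392.6, 221.6] 1135
vial 0.67 [253.0, 226.8, 263.7, 240.8] 79
screwdriver 0.83 [270.1, 234.1, 314.6, 242.6] 286
```

View pics/scene0.png

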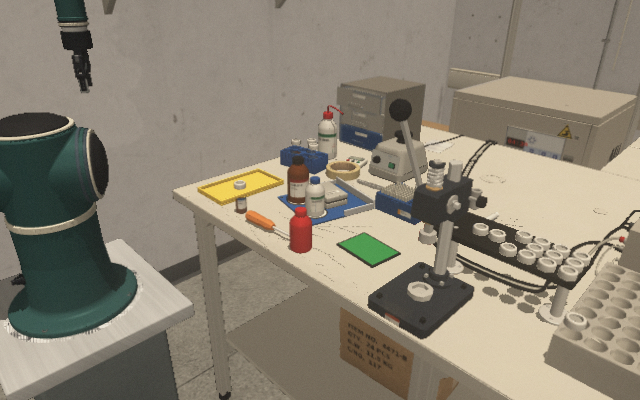

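View pics/top0.png

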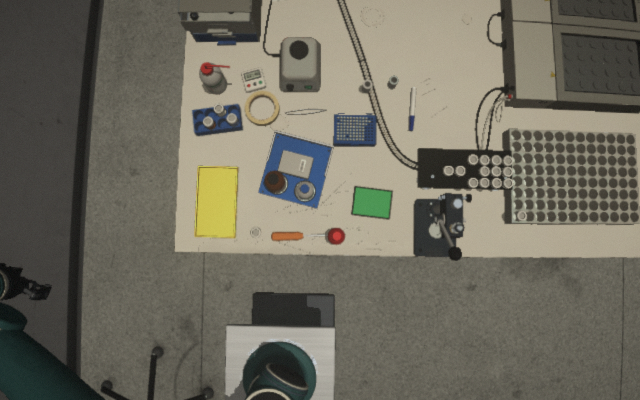

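The scene view shows the amber bottle at (298,181), white bottle with blue cap at (316,198), a red look-alike at (301,231), and a wash bottle at (328,135). In the top view they are amber (276,183), white (306,190), red (336,236), reader (296,164), tray (216,202) and pad (372,203). The white bottle I want is (316,198)/(306,190). I'll check that choice in a close crop.

```bash
python3 - <<'E'
import cv2,numpy as np
s=cv2.imread("pics/scene0.png")[140:270,220:410]; t=cv2.imread("pics/top0.png")[120:250,185:400]
s=cv2.resize(s,None,fx=3.7,fy=3.7,interpolation=cv2.INTER_CUBIC); t=cv2.resize(t,None,fx=3.7,fy=3.7,interpolation=cv2.INTER_CUBIC)
cv2.imwrite("pics/cs.png",s);cv2.imwrite("pics/ct.png",t)
E
```

```text
(no output)
```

View pics/cs.png

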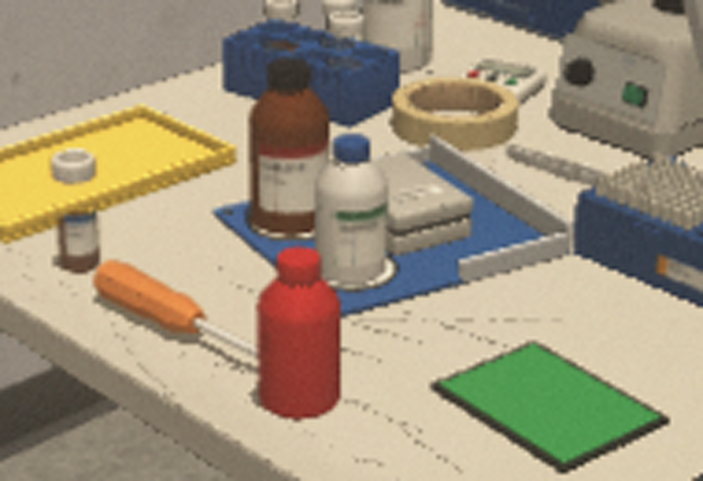

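View pics/ct.png

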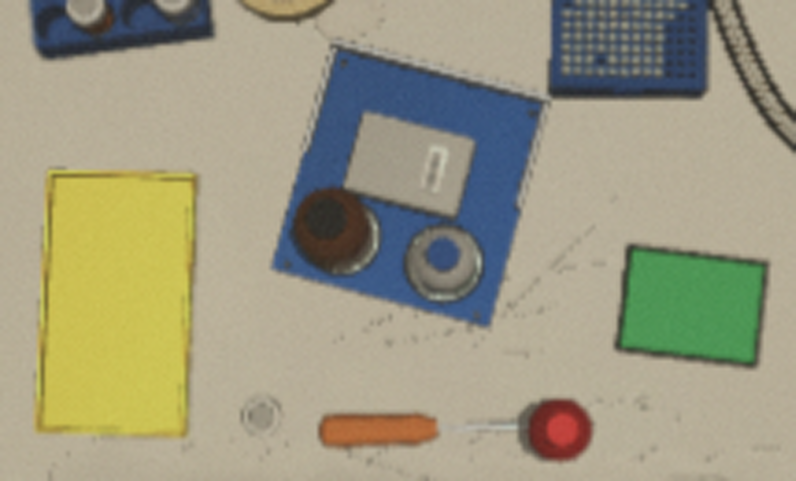

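The close crop confirms the choice: the white bottle with the blue cap stands on the board's right spot at top-crop (443,255), the amber one on the left spot at (330,230), and the red one stands on the bench. Next I fit poses from both views.

```bash
cat > fit.py <<'E'
from h import *
from scipy.optimize import minimize
S=4
def box(lx,ly,z0,z1): return [np.array([[x,y,z] for x in(-lx/2,lx/2) for y in(-ly/2,ly/2) for z in(z0,z1)])]
def cyl(prof):
    a=np.linspace(0,2*np.pi,40,endpoint=False)
    rings=[np.c_[r*np.cos(a),r*np.sin(a),0*a+z] for r,z in prof]
    return [np.r_[rings[i],rings[i+1]] for i in range(len(rings)-1)]
AMB=cyl([(.028,0),(.028,.085),(.017,.1),(.017,.118)]); WHT=cyl([(.024,0),(.024,.068),(.014,.078),(.014,.095)])
def render(p,parts,pose):
    x,y,z,w=pose; r=R.from_euler("z",w).as_matrix(); im=np.zeros((400*S,640*S),np.uint8)
    for P in parts:
        uv=proj(p,P@r.T+[x,y,z]); h=cv2.convexHull(((uv+.5)*S*16).astype(np.int32))
        cv2.fillConvexPoly(im,h,1,shift=4)
    return cv2.resize(im.astype(np.float32),(640,400),interpolation=cv2.INTER_AREA)
def fit(views,parts,x0,free=(1,1,1,1)):
    "views: [(pic,mask,ignore)]"
    free=np.array(free,bool); x0=np.array(x0,float)
    def full(v): f=x0.copy(); f[free]+=v*np.array([.01,.01,.01,.1])[free]; return f
    def cost(v):
        c=0
        for p,m,ig in views:
            d=np.abs(render(p,parts,full(v))-m); d[ig]=0; c+=d.sum()/m.sum()
        return c
    n=free.sum(); sim=np.r_[np.zeros((1,n)),np.eye(n)]-.3
    r=minimize(cost,np.zeros(n),method="Nelder-Mead",options=dict(initial_simplex=sim,xatol=.003,fatol=1e-4,maxfev=300))
    return full(r.x),r.fun
def hsv(p,lo,hi,bb):
    m=cv2.inRange(cv2.cvtColor(p["color"],cv2.COLOR_RGB2HSV),lo,hi)>0; o=np.zeros_like(m); l,t,r,b=bb; o[t:b,l:r]=m[t:b,l:r]
    return o.astype(np.float32)
def net(p,name,at):
    L=[m for m in masks_of(p,name) if m["mask"][at[1],at[0]]]
    return L[0]["mask"].astype(np.float32) if L else None
E
cat > m0.py <<'E'
from fit import *
s=read_camera("scene"); t=read_camera("top"); no=np.zeros((400,640),bool)
def rep(n,r): print(n,np.round(r[0][:3]*1000,1),"yaw",round(np.degrees(r[0][3]),1),"cost",round(r[1],3))
g=lambda p,b:hsv(p,(45,90,40),(80,255,255),b)
mp=[(s,g(s,(335,225,405,270)),no),(t,g(t,(345,180,400,225)),no)]
x0=onz(t,[[372,203]],.004)[0]
for fr in((1,1,1,1),(1,1,0,1)): rep("pad",fit(mp,box(.082,.110,.004,.004),[x0[0],x0[1],0,0],fr))
for nm in((mp[0],),(mp[1],)): rep("pad1",fit(nm,box(.082,.110,.004,.004),[x0[0],x0[1],0,0],(1,1,0,1)))
y=lambda p,b:hsv(p,(20,110,60),(34,255,255),b)
tr=box(.21,.12,0,.014)
vt=[(s,y(s,(190,160,290,212)),no),(t,y(t,(190,160,243,243)),no)]
v=np.zeros_like(no); v[175:214,228:252]=1; vt[0]=(s,vt[0][1],v)
x0=onz(t,[[216,202]],.0)[0]
rep("tray",fit(vt,tr,[x0[0],x0[1],0,0])); rep("tray",fit(vt,tr,[x0[0],x0[1],0,0],(1,1,0,1)))
wt=net(t,"bottle_white",(306,190)); at=net(t,"bottle_amber",(276,183)); as_=net(s,"bottle_amber",(298,185)); ws=net(s,"bottle_white",(316,200))
print([m is not None for m in(wt,at,as_,ws)])
W=[(p,m,no) for p,m in((t,wt),(s,ws)) if m is not None]
A=[(p,m,(ws if (p is s and ws is not None) else no).astype(bool)) for p,m in((t,at),(s,as_)) if m is not None]
x0=onz(t,[[306,190]],.09)[0]; rep("white",fit(W,WHT,[*x0[:2],.006,0],(1,1,len(W)>1,0)))
x0=onz(t,[[276,183]],.09)[0]; rep("amber",fit(A,AMB,[*x0[:2],.006,0],(1,1,1,0)))
rt=net(t,"reader",(296,164)); x0=onz(t,[[296,164]],.03)[0]
rep("reader",fit([(t,rt,no)],box(.092,.064,0,.031),[*x0[:2],.006,-.25+np.pi/2],(1,1,0,1)))
b=lambda p,bb:hsv(p,(100,110,50),(125,255,255),bb)
mb=b(t,(250,125,335,213)); ig=(cv2.dilate(np.maximum.reduce([rt,wt,at]),np.ones((7,7)))>0)
x0=onz(t,[[295,170]],0)[0]
# board blue top: x from -95 to +89, y +-90 
rep("board",fit([(t,mb,ig)],box(.19,.18,.006,.006),[*x0[:2],0,-.25],(1,1,0,1)))
red=hsv(s,(0,150,80),(8,255,255),(285,203,318,256)); x0=onz(t,[[336,236]],.09)[0]
rep("red",fit([(s,red,no)],WHT,[*x0[:2],0,0],(1,1,0,0)))
for n,px in(("vial",(258,233)),("screw",(290,237))):
    print(n,np.round(onz(t,[px],.02),3))
print("press px",np.round(onz(t,[[415,200],[470,255]],0),3), status.read_state()["time"])
E
python3 m0.py
```

```text
pad [ 515.8 -260.1   -2. ] yaw -5.2 cost 0.171
pad [ 513.9 -260.9    0. ] yaw -5.6 cost 0.18
pad1 [ 514.3 -261.6    0. ] yaw -4.1 cost 0.092
pad1 [ 514.6 -259.5    0. ] yaw -6.7 cost 0.087
tray [508.7 199.3  -3.6] yaw -0.4 cost 0.056
tray [507.3 197.5   0. ] yaw -0.6 cost 0.11
[True, True, True, True]
white [540.4 -65.6   5.8] yaw 0.0 cost 0.217
amber [564.8  21.2   1.4] yaw 0.0 cost 0.241
reader [618.2 -34.2   6. ] yaw 75.7 cost 0.062
board [609.1 -32.7   0. ] yaw -14.2 cost 0.212
red [ 415.3 -154.8    0. ] yaw 0.0 cost 0.15
vial [[0.417 0.069 0.02 ]]
screw [[ 0.407 -0.023  0.02 ]]
press px [[ 0.523 -0.389  0.   ]
 [ 0.363 -0.555  0.   ]] 1.35
```

```bash
cat > m1.py <<'E'
from fit import *
s=read_camera("scene"); t=read_camera("top"); no=np.zeros((400,640),bool)
def tri(u,v):
    (o1,d1),(o2,d2)=ray(t,[u]),ray(s,[v]); A=np.zeros((3,3));b=np.zeros(3)
    for o,d in((o1,d1[0]),(o2,d2[0])):
        d=d/np.linalg.norm(d);M=np.eye(3)-np.outer(d,d);A+=M;b+=M@o
    return np.round(np.linalg.solve(A,b)*1000,1)
def cen(m): y,x=np.nonzero(m); return [x.mean(),y.mean(),len(x)]
ct=cen(hsv(t,(100,90,40),(125,255,255),(299,183,311,195))); cs=cen(hsv(s,(100,90,60),(125,255,255),(309,174,321,186)))
print("wcap",ct,cs,tri(ct[:2],cs[:2]),np.round(onz(t,[ct[:2]],.101)*1000,1),np.round(onz(s,[cs[:2]],.093)*1000,1))
dk=lambda p,b:hsv(p,(0,0,0),(180,255,60),b)
ct=cen(dk(t,(266,171,280,186))); cs=cen(dk(s,(290,154,306,166)))
print("acap",ct,cs,tri(ct[:2],cs[:2]),np.round(onz(t,[ct[:2]],.124)*1000,1),np.round(onz(s,[cs[:2]],.115)*1000,1))
# pad sharper: intersect edges
for p,bb in((s,(335,225,405,270)),(t,(345,180,400,225))):
    m=hsv(p,(45,90,40),(80,255,255),bb).astype(np.uint8); c=max(cv2.findContours(m,0,1)[0],key=cv2.contourArea)
    P=onz(p,c.reshape(-1,2),.004)[:,:2]; r=cv2.minAreaRect((P*1000).astype(np.float32)); print("pad rect",np.round(r[0],1),np.round(r[1],1),round(r[2],1))
    m2=cv2.inRange(cv2.cvtColor(p["color"],cv2.COLOR_RGB2HSV),(0,0,0),(180,255,70))
# overlay
def draw(p,parts,pose,col,im):
    x,y,z,w=pose;r=R.from_euler("z",w).as_matrix()
    for P in parts: 
        h=cv2.convexHull((((proj(p,P@r.T+[x,y,z])+.5)*6-.5-o)*16).astype(np.int32)); cv2.polylines(im,[h],True,col,1,16,shift=4)
for p,n,(l,tp,r,b) in((s,"s",(270,145,400,245)),(t,"t",(250,125,380,225))):
    im=cv2.resize(cv2.cvtColor(p["color"],4)[tp:b,l:r],None,fx=6,fy=6,interpolation=cv2.INTER_CUBIC); o=np.array([l,tp])*6
    draw(p,WHT,(.5404,-.0656,.006,0),(0,0,255),im); draw(p,AMB,(.5648,.0212,.006,0),(0,255,0),im)
    draw(p,box(.092,.064,0,.031),(.6182,-.0342,.006,np.radians(75.7)),(255,0,255),im); draw(p,box(.19,.18,.006,.006),(.6091,-.0327,0,np.radians(-14.2)),(0,255,255),im)
    draw(p,box(.086,.114,.004,.004),(.514,-.2605,0,np.radians(-5.5)),(0,0,255),im)
    for yy in(.042,-.042):
        draw(p,[cyl([(.032,.006),(.032,.006)])[0]+[-.055,yy,0]],(.6091,-.0327,0,np.radians(-14.2)),(255,255,0),im)
    cv2.imwrite(f"pics/ov_{n}.png",im)
E
python3 m1.py
```

```text
wcap [np.float64(304.38), np.float64(188.26), 50] [np.float64(314.94594594594594), np.float64(179.0810810810811), 37] [542.5 -65.2  94.7] [[540.9 -64.5 101. ]] [[546.4 -63.2  93. ]]
acap [np.float64(272.48), np.float64(178.7), 100] [np.float64(297.69736842105266), np.float64(159.96052631578948), 76] [565.1  21.8 113.6] [[562.8  21.7 124. ]] [[563.7  18.1 115. ]]
pad rect [ 513.3 -263.5] [106.3  78.7] 84.1
pad rect [ 514.1 -260. ] [107.1  78.8] 84.0
```

View pics/ov_s.png

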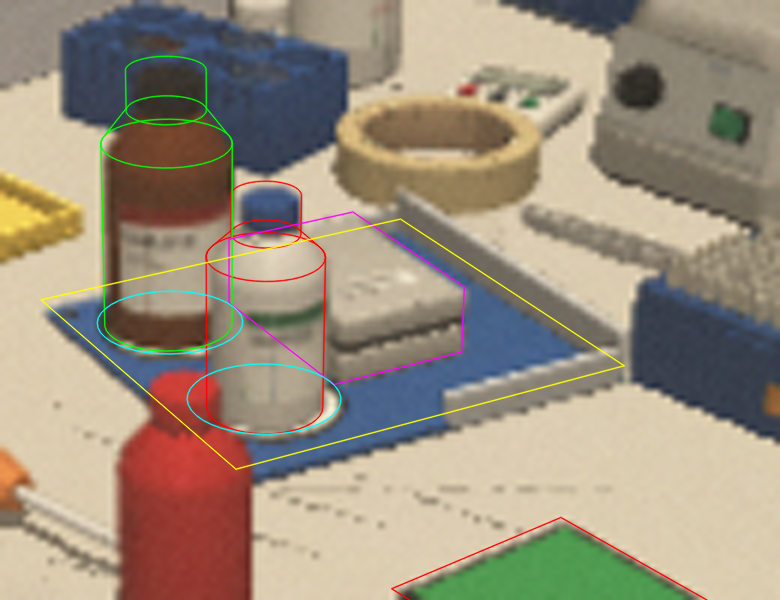

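View pics/ov_t.png

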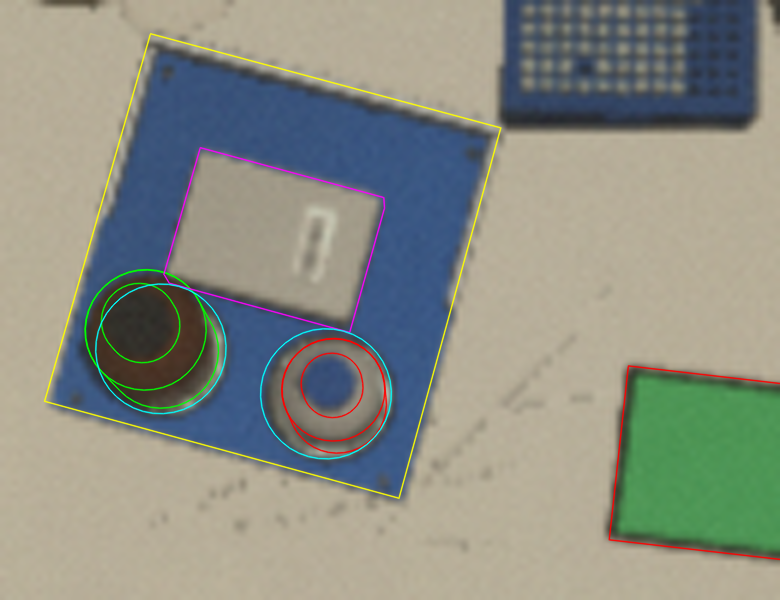

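The overlays agree with the top view to within 1 px. The scene view has a bias of about 1 px, so I take positions from the top camera. Amber is at (563,22), white at (541,-64.5), reader yaw is about 76°, and the bottle heights triangulate to within a few mm. Now I write the move planner.

```bash
cat > go.py <<'E'
import sys
from h import *
# yaw = world direction (deg) of tool y; prints tool-frame turn (deg), and the shift (mm) after that turn and without it
s=status.read_state(); r=R.from_rotvec(s["tcp_rot"]); y=r.as_matrix()[:,1]; x,yy,z,w=map(float,sys.argv[1:5]); c=np.radians(w)
Y=np.array([np.cos(c),np.sin(c),0]); Z=np.array([0,0,-1.]); T=np.c_[np.cross(Y,Z),Y,Z]
d=np.array([x,yy,z])-s["tool_pos"]
print("t",round(s["time"],2),"pos",np.round(s["tool_pos"]*1000,1),"yaw",round(np.degrees(np.arctan2(y[1],y[0])),2),"w",round(s["width"],3),"gf",round(s["grip_force"],1),"F",np.round(s["wrist_force"],1))
print("turn",np.round(np.degrees((r.inv()*R.from_matrix(T)).as_rotvec()),2),"shift after turn",np.round(T.T@d*1000,1),"now",np.round(r.as_matrix().T@d*1000,1))
E
python3 go.py .563 .022 .2 75.8
```

```text
t 1.45 pos [282.5 613.1 231.3] yaw 65.26 w 1.0 gf 0.0 F [-0.1 -0.1 -0.5]
turn [  0.    -0.   -10.54] shift after turn [-416.9 -504.2   31.3] now [-502.1 -419.4   31.3]
```

drive_tool(
  rows=[
    [0,0,-5.27,0,0,0,1],
    [0,0,-5.27,0,0,0,1],
    [0,0,0,-0.009,-0.0105,0,1],
    [0,0,0,-0.0174,-0.021,0.001,1],
    [0,0,0,-0.0174,-0.021,0.001,1],
    [0,0,0,-0.0174,-0.021,0.001,1],
    [0,0,0,-0.0174,-0.021,0.001,1],
    [0,0,0,-0.0174,-0.021,0.001,1],
  ],
)

```text
time: 2.12
tool_pos: [0.3478, 0.4754, 0.2263]
tcp_rot: [0.392, 3.117, -0.001]
wrist_force: [0.4, -0.5, -0.5]
width: 1.0
grip_force: 0.0
```

drive_tool(
  rows=[
    [0,0,0,-0.0174,-0.021,0.001,1],
    [0,0,0,-0.0174,-0.021,0.001,1],
    [0,0,0,-0.0174,-0.021,0.001,1],
    [0,0,0,-0.0174,-0.021,0.001,1],
    [0,0,0,-0.0174,-0.021,0.001,1],
    [0,0,0,-0.0174,-0.021,0.001,1],
    [0,0,0,-0.0174,-0.021,0.001,1],
    [0,0,0,-0.0174,-0.021,0.001,1],
  ],
)

```text
time: 2.78
tool_pos: [0.4412, 0.2783, 0.2184]
tcp_rot: [0.393, 3.117, -0.0]
wrist_force: [0.6, -1.0, 0.7]
width: 0.999
grip_force: 0.0
```

drive_tool(
  rows=[
    [0,0,0,-0.0174,-0.021,0.002,0.9],
    [0,0,0,-0.0174,-0.021,0.002,0.9],
    [0,0,0,-0.0174,-0.021,0.002,0.9],
    [0,0,0,-0.0174,-0.021,0.002,0.9],
    [0,0,0,-0.0174,-0.021,0.002,0.9],
    [0,0,0,-0.0174,-0.021,0.002,0.9],
    [0,0,0,0,0,0,0.9],
    [0,0,0,0,0,0,0.9],
  ],
)

```text
time: 3.45
tool_pos: [0.5112, 0.131, 0.2062]
tcp_rot: [-0.397, -3.116, 0.0]
wrist_force: [0.3, 0.5, 0.1]
width: 0.903
grip_force: 0.0
```

```bash
python3 go.py .563 .022 .058 75.8
```

```text
t 3.45 pos [511.2 131.  206.2] yaw 75.5 w 0.903 gf 0.0 F [0.3 0.5 0.1]
turn [-0.01 -0.02 -0.3 ] shift after turn [-77.  -92.9 148.2] now [-77.5 -92.5 148.2]
```

drive_tool(
  rows=[
    [0,0,-0.3,-0.0155,-0.0185,0,0.9],
    [0,0,0,-0.0155,-0.0185,0,0.9],
    [0,0,0,-0.0155,-0.0185,0,0.9],
    [0,0,0,-0.0155,-0.0185,0,0.9],
    [0,0,0,-0.0155,-0.0185,0.01,0.9],
    [0,0,0,0,0,0.02,0.9],
    [0,0,0,0,0,0.02,0.9],
    [0,0,0,0,0,0.02,0.9],
  ],
)

```text
time: 4.12
tool_pos: [0.5642, 0.0247, 0.1361]
tcp_rot: [0.382, 3.117, 0.001]
wrist_force: [0.9, -0.2, -0.0]
width: 0.899
grip_force: 0.0
```

```bash
python3 go.py .563 .022 .058 75.8; python3 - <<'E'
from h import *
a=[]
for n,(l,t,r,b) in(("scene",(260,120,370,240)),("top",(240,110,350,230))):
    p=read_camera(n); s=status.read_state(); im=cv2.resize(cv2.cvtColor(p["color"],4)[t:b,l:r],None,fx=3.6,fy=3.6,interpolation=cv2.INTER_CUBIC)
    u=proj(p,s["tool_pos"])[0]; print(n,u); cv2.circle(im,tuple(int(v) for v in (u+.5-[l,t])*3.6),3,(255,0,255),-1); a.append(im)
cv2.imwrite("pics/a1.png",np.hstack(a))
E
```

```text
t 4.12 pos [564.2  24.7 136.1] yaw 76.01 w 0.899 gf 0.0 F [ 0.9 -0.2 -0. ]
turn [0.04 0.05 0.21] shift after turn [ 0.5 -2.9 78.1] now [ 0.5 -3.  78.1]
scene [294.92781133 153.51280583]
top [270.91809653 179.11104341]
```

View pics/a1.png

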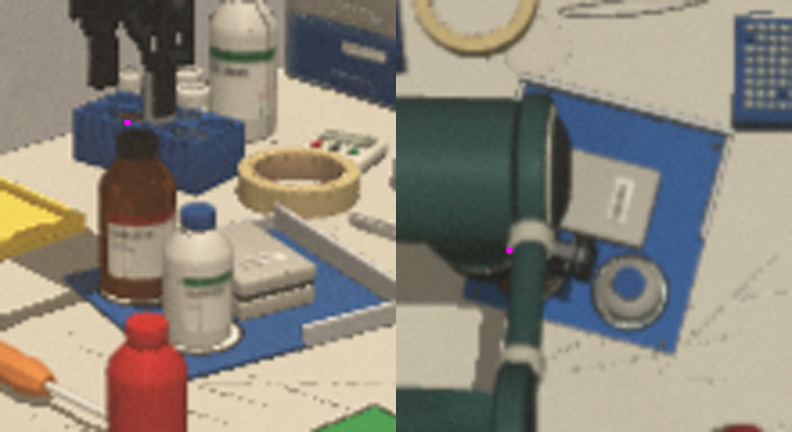

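The scene crop shows the gripper straddling the amber bottle, with the cap about 2 px right of the finger midpoint. I shift a few mm, descend and close.

drive_tool(
  rows=[
    [0,0,0.2,-0.001,-0.0046,0.012,0.9],
    [0,0,0,0,0,0.02,0.9],
    [0,0,0,0,0,0.02,0.9],
    [0,0,0,0,0,0.016,0.9],
    [0,0,0,0,0,0.01,0.9],
    [0,0,0,0,0,0,0.9],
    [0,0,0,0,0,0,0.75],
  ],
  force=40,
)

```text
time: 4.8
tool_pos: [0.5643, 0.0198, 0.0587]
tcp_rot: [0.385, 3.118, 0.0]
wrist_force: [0.5, 0.3, 1.4]
width: 0.781
grip_force: 0.0
```

drive_tool(
  rows=[
    [0,0,0,0,0,0,0.7],
    [0,0,0,0,0,0,0.65],
    [0,0,0,0,0,0,0.6],
    [0,0,0,0,0,0,0.5],
    [0,0,0,0,0,0,0.5],
    [0,0,0,0,0,0,0.5],
  ],
)

```text
time: 5.3
tool_pos: [0.5656, 0.0197, 0.0603]
tcp_rot: [0.385, 3.114, 0.001]
wrist_force: [-0.6, 1.1, 5.8]
width: 0.636
grip_force: 42.3
```

```bash
python3 go.py .558 .199 .13 75.8
```

```text
t 5.3 pos [565.6  19.7  60.3] yaw 75.9 w 0.636 gf 42.3 F [-0.6  1.1  5.8]
turn [0.06 0.19 0.1 ] shift after turn [ 51.4 171.9 -69.7] now [ 50.9 172.1 -69.7]
```

drive_tool(
  rows=[
    [0,0,0,0,0,-0.008,0.5],
    [0,0,0,0,0,-0.015,0.5],
    [0,0,0,0,0,-0.02,0.5],
    [0,0,0,0,0,-0.02,0.5],
    [0,0,0,0,0,-0.01,0.5],
  ],
)

```text
time: 5.72
tool_pos: [0.565, 0.0195, 0.1338]
tcp_rot: [0.385, 3.115, 0.0]
wrist_force: [1.4, -1.0, -2.0]
width: 0.634
grip_force: 43.1
```

drive_tool(
  rows=[
    [0,0,0,0.003,0.01,0,0.5],
    [0,0,0,0.007,0.0235,0,0.5],
    [0,0,0,0.008,0.027,0,0.5],
    [0,0,0,0.008,0.027,0,0.5],
    [0,0,0,0.008,0.027,0,0.5],
    [0,0,0,0.008,0.027,0,0.5],
    [0,0,0,0.006,0.02,0,0.5],
    [0,0,0,0.003,0.01,0,0.5],
  ],
)

```text
time: 6.38
tool_pos: [0.5547, 0.2012, 0.1297]
tcp_rot: [-0.382, -3.116, -0.0]
wrist_force: [-1.1, 0.6, -1.9]
width: 0.636
grip_force: 43.2
```

drive_tool(
  rows=[
    [0,0,0,0,0,0,0.5],
    [0,0,0,0,0,0,0.5],
  ],
)

```text
time: 6.55
tool_pos: [0.5555, 0.1983, 0.1302]
tcp_rot: [-0.383, -3.117, 0.002]
wrist_force: [-0.3, -0.1, -2.5]
width: 0.634
grip_force: 43.2
```

```bash
python3 go.py .558 .199 .059 75.8; python3 - <<'E'
from h import *
a=[]
for n,(l,t,r,b) in(("scene",(190,110,340,240)),("top",(180,120,330,250))):
    p=read_camera(n); im=cv2.resize(cv2.cvtColor(p["color"],4)[t:b,l:r],None,fx=2.6,fy=2.6,interpolation=cv2.INTER_CUBIC); a.append(im)
cv2.imwrite("pics/a2.png",np.hstack(a))
E
```

```text
t 6.55 pos [555.5 198.3 130.2] yaw 75.99 w 0.634 gf 43.2 F [-0.3 -0.1 -2.5]
turn [-0.09 -0.08  0.19] shift after turn [-2.3  1.3 71.2] now [-2.4  1.4 71.2]
```

View pics/a2.png

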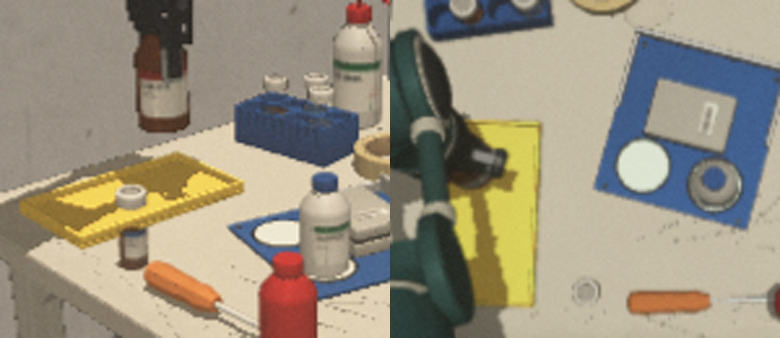

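drive_tool(
  rows=[
    [0,0,0,0,0,0.01,0.5],
    [0,0,0,0,0,0.02,0.5],
    [0,0,0,0,0,0.02,0.5],
    [0,0,0,0,0,0.013,0.5],
    [0,0,0,0,0,0.006,0.5],
    [0,0,0,0,0,0.002,0.5],
    [0,0,0,0,0,0,0.5],
    [0,0,0,0,0,0,0.5],
  ],
)

```text
time: 7.32
tool_pos: [0.5572, 0.1984, 0.0611]
tcp_rot: [0.386, 3.116, 0.001]
wrist_force: [-0.7, 0.5, -1.9]
width: 0.635
grip_force: 43.2
```

drive_tool(
  rows=[
    [0,0,0,0,0,0.001,0.5],
    [0,0,0,0,0,0.001,0.5],
    [0,0,0,0,0,0,0.5],
    [0,0,0,0,0,0,0.5],
  ],
)

```text
time: 7.65
tool_pos: [0.5566, 0.1985, 0.0587]
tcp_rot: [0.385, 3.117, 0.0]
wrist_force: [-0.6, 0.2, -3.1]
width: 0.638
grip_force: 43.2
```

drive_tool(
  rows=[
    [0,0,0,0,0,0.001,0.5],
    [0,0,0,0,0,0,0.5],
    [0,0,0,0,0,0,0.5],
  ],
)

```text
time: 7.9
tool_pos: [0.5569, 0.1985, 0.0584]
tcp_rot: [0.385, 3.117, 0.001]
wrist_force: [-2.0, -0.3, 4.8]
width: 0.635
grip_force: 43.8
```

drive_tool(
  rows=[
    [0,0,0,0,0,0,0.7],
    [0,0,0,0,0,0,0.8],
    [0,0,0,0,0,0,0.9],
    [0,0,0,0,0,0,0.9],
    [0,0,0,0,0,0,0.9],
  ],
)

```text
time: 8.32
tool_pos: [0.5563, 0.1983, 0.0571]
tcp_rot: [-0.386, -3.118, 0.0]
wrist_force: [0.1, -0.1, -0.4]
width: 0.896
grip_force: 0.0
```

```bash
python3 go.py .542 -.066 .176 75.8
```

```text
t 8.32 pos [556.3 198.3  57.1] yaw 75.9 w 0.896 gf 0.0 F [ 0.1 -0.1 -0.4]
turn [-0.  -0.   0.1] shift after turn [ -51.  -259.8 -118.9] now [ -50.5 -259.8 -118.9]
```

drive_tool(
  rows=[
    [0,0,0,0,0,-0.012,0.9],
    [0,0,0,0,0,-0.026,0.9],
    [0,0,0,0,0,-0.03,0.9],
    [0,0,0,0,0,-0.03,0.9],
    [0,0,0,0,0,-0.021,0.9],
  ],
)

```text
time: 8.73
tool_pos: [0.5575, 0.1987, 0.1803]
tcp_rot: [0.385, 3.114, 0.002]
wrist_force: [0.8, 0.2, 0.6]
width: 0.898
grip_force: 0.0
```

drive_tool(
  rows=[
    [0,0,0,-0.0031,-0.016,0,0.9],
    [0,0,0,-0.0071,-0.0366,0,0.9],
    [0,0,0,-0.0071,-0.0366,0,0.9],
    [0,0,0,-0.0071,-0.0366,0,0.9],
    [0,0,0,-0.0071,-0.0366,0,0.9],
    [0,0,0,-0.0071,-0.0366,0,0.9],
    [0,0,0,-0.0071,-0.0366,0,0.9],
    [0,0,0,-0.005,-0.0242,0,0.9],
  ],
)

```text
time: 9.4
tool_pos: [0.5419, -0.069, 0.1775]
tcp_rot: [0.387, 3.116, -0.002]
wrist_force: [1.5, -0.4, 0.3]
width: 0.899
grip_force: 0.0
```

drive_tool(
  rows=[
    [0,0,0,0,0,0.02,0.9],
    [0,0,0,0,0,0.02,0.85],
    [0,0,0,0,0,0.02,0.8],
    [0,0,0,0,0,0,0.8],
  ],
)

```text
time: 9.73
tool_pos: [0.539, -0.0659, 0.1129]
tcp_rot: [-0.386, -3.111, -0.001]
wrist_force: [-1.0, 0.4, -0.1]
width: 0.8
grip_force: 0.0
```

```bash
python3 go.py .542 -.066 .037 75.8; python3 - <<'E'
from h import *
a=[]
for n,(l,t,r,b) in(("scene",(260,120,370,240)),("top",(200,110,310,230))):
    p=read_camera(n); s=status.read_state(); im=cv2.resize(cv2.cvtColor(p["color"],4)[t:b,l:r],None,fx=3.6,fy=3.6,interpolation=cv2.INTER_CUBIC)
    a.append(im)
cv2.imwrite("pics/a3.png",np.hstack(a))
E
```

```text
t 9.73 pos [539.  -65.9 112.9] yaw 75.85 w 0.8 gf 0.0 F [-1.   0.4 -0.1]
turn [-0.03 -0.39  0.05] shift after turn [-2.9  0.6 75.9] now [-3.4  0.7 75.9]
```

View pics/a3.png

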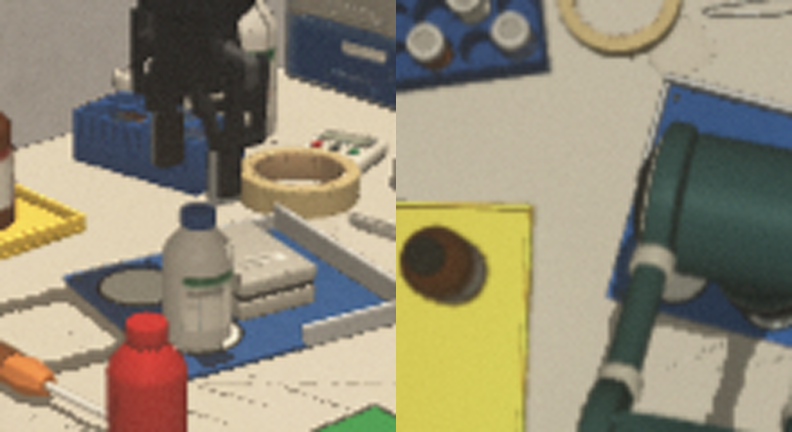

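The amber bottle stands upright in the tray at top-crop (445,265), and the fingers are centred on the white bottle's cap at scene-crop x≈198. Now I descend and grip.

drive_tool(
  rows=[
    [0,0,0,-0.001,0,0.012,0.8],
    [0,0,0,0,0,0.02,0.8],
    [0,0,0,0,0,0.02,0.8],
    [0,0,0,0,0,0.015,0.8],
    [0,0,0,0,0,0.009,0.8],
    [0,0,0,0,0,0,0.8],
    [0,0,0,0,0,0,0.65],
  ],
  force=35,
)

```text
time: 10.42
tool_pos: [0.5437, -0.0661, 0.0407]
tcp_rot: [0.385, 3.117, -0.0]
wrist_force: [-0.3, 0.6, 0.8]
width: 0.676
grip_force: 0.0
```

drive_tool(
  rows=[
    [0,0,0,0,0,0,0.6],
    [0,0,0,0,0,0,0.56],
    [0,0,0,0,0,0,0.5],
    [0,0,0,0,0,0,0.4],
    [0,0,0,0,0,0,0.4],
    [0,0,0,0,0,0,0.4],
  ],
)

```text
time: 10.92
tool_pos: [0.5447, -0.0663, 0.042]
tcp_rot: [0.385, 3.115, 0.0]
wrist_force: [-0.2, 2.4, 6.6]
width: 0.544
grip_force: 36.0
```

```bash
python3 go.py .458 .199 .13 75.8
```

```text
t 10.92 pos [544.7 -66.3  42. ] yaw 75.9 w 0.544 gf 36.0 F [-0.2  2.4  6.6]
turn [0.03 0.18 0.1 ] shift after turn [149.2 235.9 -88. ] now [148.5 236.2 -88.3]
```

drive_tool(
  rows=[
    [0,0,0,0,0,-0.008,0.4],
    [0,0,0,0,0,-0.018,0.4],
    [0,0,0,0,0,-0.022,0.4],
    [0,0,0,0,0,-0.022,0.4],
    [0,0,0,0,0,-0.018,0.4],
  ],
)

```text
time: 11.33
tool_pos: [0.543, -0.0664, 0.1297]
tcp_rot: [0.386, 3.118, -0.001]
wrist_force: [0.1, 0.2, -1.3]
width: 0.546
grip_force: 36.4
```

drive_tool(
  rows=[
    [0,0,0,0.006,0.0096,0,0.4],
    [0,0,0,0.013,0.0205,0,0.4],
    [0,0,0,0.016,0.0255,0,0.4],
    [0,0,0,0.016,0.0255,0,0.4],
    [0,0,0,0.016,0.0255,0,0.4],
    [0,0,0,0.016,0.0255,0,0.4],
    [0,0,0,0.016,0.0255,0,0.4],
    [0,0,0,0.016,0.0255,0,0.4],
  ],
)

```text
time: 12.0
tool_pos: [0.4739, 0.1408, 0.1268]
tcp_rot: [-0.385, -3.116, 0.001]
wrist_force: [0.5, -0.9, -1.4]
width: 0.547
grip_force: 36.4
```

drive_tool(
  rows=[
    [0,0,0,0.016,0.0255,0,0.4],
    [0,0,0,0.013,0.02,0,0.4],
    [0,0,0,0.005,0.008,0,0.4],
    [0,0,0,0,0,0,0.4],
    [0,0,0,0,0,0,0.4],
  ],
)

```text
time: 12.42
tool_pos: [0.4554, 0.1994, 0.1275]
tcp_rot: [-0.383, -3.117, 0.002]
wrist_force: [0.7, -0.2, -2.2]
width: 0.549
grip_force: 36.5
```

```bash
python3 go.py .458 .199 .042 75.8
```

```text
t 12.42 pos [455.4 199.4 127.5] yaw 76.01 w 0.549 gf 36.5 F [ 0.7 -0.2 -2.2]
turn [-0.08 -0.05  0.21] shift after turn [-2.6  0.2 85.5] now [-2.7  0.4 85.5]
```

drive_tool(
  rows=[
    [0,0,0,-0.001,0,0.01,0.4],
    [0,0,0,0,0,0.02,0.4],
    [0,0,0,0,0,0.022,0.4],
    [0,0,0,0,0,0.02,0.4],
    [0,0,0,0,0,0.01,0.4],
    [0,0,0,0,0,0.003,0.4],
    [0,0,0,0,0,0,0.4],
    [0,0,0,0,0,0,0.4],
  ],
)

```text
time: 13.08
tool_pos: [0.4581, 0.199, 0.0438]
tcp_rot: [0.387, 3.117, 0.001]
wrist_force: [-0.4, -0.8, -1.9]
width: 0.546
grip_force: 36.5
```

drive_tool(
  rows=[
    [0,0,0,0,0,0.001,0.4],
    [0,0,0,0,0,0,0.4],
    [0,0,0,0,0,0,0.4],
  ],
)

```text
time: 13.33
tool_pos: [0.4581, 0.1996, 0.0433]
tcp_rot: [0.385, 3.116, 0.001]
wrist_force: [0.4, -0.0, -1.9]
width: 0.55
grip_force: 36.5
```

drive_tool(
  rows=[
    [0,0,0,0,0,0.001,0.4],
    [0,0,0,0,0,0.001,0.4],
    [0,0,0,0,0,0,0.4],
    [0,0,0,0,0,0,0.4],
  ],
)

```text
time: 13.67
tool_pos: [0.4572, 0.1993, 0.0403]
tcp_rot: [-0.385, -3.118, 0.0]
wrist_force: [-0.0, 0.4, -2.2]
width: 0.544
grip_force: 36.5
```

drive_tool(
  rows=[
    [0,0,0,0,0,0.001,0.4],
    [0,0,0,0,0,0,0.4],
    [0,0,0,0,0,0,0.4],
  ],
)

```text
time: 13.92
tool_pos: [0.4574, 0.1994, 0.04]
tcp_rot: [0.385, 3.118, -0.0]
wrist_force: [-2.1, -1.4, 6.0]
width: 0.543
grip_force: 37.0
```

Contact. I release the white bottle and rise, then get a clear view of the reader.

drive_tool(
  rows=[
    [0,0,0,0,0,0,0.6],
    [0,0,0,0,0,0,0.7],
    [0,0,0,0,0,0,0.8],
    [0,0,0,0,0,0,0.85],
    [0,0,0,0,0,0,0.85],
  ],
)

```text
time: 14.33
tool_pos: [0.4573, 0.1993, 0.0391]
tcp_rot: [-0.386, -3.118, 0.0]
wrist_force: [0.1, -0.8, -0.0]
width: 0.849
grip_force: 0.0
```

drive_tool(
  rows=[
    [0,0,0,0,0,-0.015,0.85],
    [0,0,0,0,0,-0.03,0.85],
    [0,0,0,0,0,-0.03,0.85],
    [0,0,0,0,0,-0.03,0.85],
    [0,0,0,0,0,-0.03,0.85],
    [0,0,0,0,0,0,0.85],
  ],
)

```text
time: 14.83
tool_pos: [0.4616, 0.2009, 0.1814]
tcp_rot: [0.384, 3.107, 0.009]
wrist_force: [1.2, 0.2, 0.8]
width: 0.849
grip_force: 0.0
```

```bash
cat > m2.py <<'E'
from fit import *
s=read_camera("scene"); t=read_camera("top"); no=np.zeros((400,640),bool); save(t,"top2.png")
def rep(n,r): print(n,np.round(r[0][:3]*1000,1),"yaw",round(np.degrees(r[0][3]),1),"cost",round(r[1],3))
rt=net(t,"reader",(296,164)); rs=net(s,"reader",(337,195))
bx=box(.092,.064,0,.031); x0=[.618,-.034,.006,np.radians(75.7)]
rep("reader t",fit([(t,rt,no)],bx,x0,(1,1,0,1)))
if rs is not None: rep("reader s",fit([(s,rs,no)],bx,x0,(1,1,0,1))); rep("both",fit([(t,rt,no),(s,rs,no)],bx,x0))
# top face by brightness contour
hs=cv2.cvtColor(t["color"],cv2.COLOR_RGB2HSV); m=np.zeros((400,640),np.uint8); m[140:190,268:320]=(hs[140:190,268:320,1]<90)&(hs[140:190,268:320,2]>90)
m[181:]=0
c=max(cv2.findContours(m,0,1)[0],key=cv2.contourArea); P=onz(t,c.reshape(-1,2),.037)[:,:2]
r=cv2.minAreaRect((P*1000).astype(np.float32)); print("rect",np.round(r[0],1),np.round(r[1],1),round(r[2],1))
# spots (white discs)
for nm,p,cs in(("top",t,((278,186),(306,193))),("scene",s,((297,200),(320,214)))):
    v=cv2.cvtColor(p["color"],cv2.COLOR_RGB2HSV); w=((v[...,1]<60)&(v[...,2]>120)).astype(np.uint8)
    n,lab,st,ce=cv2.connectedComponentsWithStats(w)
    for u in cs:
        L=lab[u[1],u[0]]; print(nm,"spot",u,L,st[L][4],np.round(ce[L],1),np.round(onz(p,[ce[L]],.006)*1000,1))
E
python3 go.py .618 -.034 .15 165.7; python3 m2.py
```

```text
t 14.83 pos [461.6 200.9 181.4] yaw 75.9 w 0.849 gf 0.0 F [1.2 0.2 0.8]
turn [ -0.13   0.75 -89.8 ] shift after turn [ 189.  -209.6   31.4] now [-208.6 -190.    32.1]
reader t [617.6 -33.8   6. ] yaw 76.2 cost 0.055
reader s [617.8 -35.8   6. ] yaw 74.6 cost 0.074
both [618.7 -34.1   4.5] yaw 74.9 cost 0.134
rect [605.3 -21.4] [114.1  98. ] 77.3
top spot (278, 186) 172 322 [276.8 183.4] [[563.9  20.    6. ]]
top spot (306, 193) 184 326 [304.4 190.7] [[543.9 -61.6   6. ]]
scene spot (297, 200) 213 186 [298.3 199.2] [[562.6  15.8   6. ]]
scene spot (320, 214) 219 188 [315.8 211.9] [[545.7 -67.8   6. ]]
```

drive_tool(
  rows=[
    [0,0,6.9,0,0,0,1],
    [0,0,6.9,0,0,0,1],
    [0,0,6.9,0,0,0,1],
    [0,0,6.9,0,0,0,1],
    [0,0,6.9,0,0,0,1],
    [0,0,6.9,0,0,0,1],
    [0,0,6.9,0,0,0,1],
    [0,0,6.9,0,0,0,1],
  ],
)

```text
time: 15.7
tool_pos: [0.4558, 0.1987, 0.1718]
tcp_rot: [-1.792, -2.577, 0.006]
wrist_force: [0.9, 0.7, 0.2]
width: 1.003
grip_force: 0.0
```

drive_tool(
  rows=[
    [0,0,6.9,0,0,0,1],
    [0,0,6.9,0,0,0,1],
    [0,0,6.9,0,0,0,1],
    [0,0,6.9,0,0,0,1],
    [0,0,6.9,0,0,0,1],
    [0,0,0,0,0,0,1],
    [0,0,0,0,0,0,1],
  ],
)

```text
time: 16.28
tool_pos: [0.4561, 0.1988, 0.1724]
tcp_rot: [-2.468, -1.942, 0.005]
wrist_force: [-0.7, 0.2, -0.3]
width: 1.002
grip_force: 0.0
```

```bash
python3 go.py .6178 -.0343 .15 -14
```

```text
t 16.28 pos [456.1 198.8 172.4] yaw -13.61 w 1.002 gf 0.0 F [-0.7  0.2 -0.3]
turn [-0.16  0.11  0.39] shift after turn [-187.1  213.3   22.4] now [-188.5  212.    22.2]
```

drive_tool(
  rows=[
    [0,0,0,-0.0094,0.0106,0,1],
    [0,0,0,-0.0188,0.0212,0,1],
    [0,0,0,-0.0188,0.0212,0,1],
    [0,0,0,-0.0188,0.0212,0,1],
    [0,0,0,-0.0188,0.0212,0,1],
    [0,0,0,-0.0188,0.0212,0.005,1],
    [0,0,0,-0.0188,0.0212,0.005,1],
    [0,0,0,-0.0188,0.0212,0.01,1],
  ],
)

```text
time: 16.95
tool_pos: [0.5791, 0.0232, 0.1543]
tcp_rot: [2.468, 1.942, 0.001]
wrist_force: [0.3, 0.1, -0.6]
width: 1.003
grip_force: 0.0
```

drive_tool(
  rows=[
    [0,0,0.4,-0.0188,0.0212,0.01,1],
    [0,0,0,-0.0188,0.0212,0.01,1],
    [0,0,0,-0.0094,0.0106,0.02,1],
    [0,0,0,0,0,0.02,1],
    [0,0,0,0,0,0.01,1],
    [0,0,0,0,0,0,1],
    [0,0,0,0,0,0,1],
  ],
)

```text
time: 17.53
tool_pos: [0.6168, -0.0336, 0.0831]
tcp_rot: [-2.476, -1.931, 0.003]
wrist_force: [0.2, 0.2, 0.4]
width: 0.996
grip_force: 0.0
```

```bash
python3 go.py .6178 -.0343 .003 -14
```

```text
t 17.53 pos [616.8 -33.6  83.1] yaw -14.11 w 0.996 gf 0.0 F [0.2 0.2 0.4]
turn [-0.17  0.02 -0.11] shift after turn [-0.5  1.1 80.1] now [-0.4  1.4 80.1]
```

drive_tool(
  rows=[
    [0,0,0,0,0.001,0.015,1],
    [0,0,0,0,0,0.02,1],
    [0,0,0,0,0,0.02,1],
    [0,0,0,0,0,0.015,1],
    [0,0,0,0,0,0.008,1],
    [0,0,0,0,0,0.002,1],
    [0,0,0,0,0,0,1],
    [0,0,0,0,0,0,0.9],
  ],
  force=45,
)

```text
time: 18.2
tool_pos: [0.6203, -0.0341, 0.0058]
tcp_rot: [2.477, 1.93, 0.003]
wrist_force: [-0.1, -0.5, 0.4]
width: 0.902
grip_force: 0.0
```

drive_tool(
  rows=[
    [0,0,0,0,0,0,0.85],
    [0,0,0,0,0,0,0.8],
    [0,0,0,0,0,0,0.75],
    [0,0,0,0,0,0,0.7],
    [0,0,0,0,0,0,0.6],
    [0,0,0,0,0,0,0.6],
    [0,0,0,0,0,0,0.6],
  ],
)

```text
time: 18.78
tool_pos: [0.6204, -0.0344, 0.0058]
tcp_rot: [2.477, 1.929, 0.003]
wrist_force: [0.5, 0.3, 5.4]
width: 0.739
grip_force: 51.7
```

drive_tool(
  rows=[
    [0,0,0,0,0,-0.008,0.6],
    [0,0,0,0,0,-0.018,0.6],
    [0,0,0,0,0,-0.02,0.6],
    [0,0,0,0,0,-0.02,0.6],
    [0,0,0,0,0,-0.014,0.6],
    [0,0,0,0,0,0,0.6],
  ],
)

```text
time: 19.28
tool_pos: [0.6214, -0.0345, 0.0879]
tcp_rot: [2.476, 1.927, 0.007]
wrist_force: [0.6, 0.2, -1.5]
width: 0.743
grip_force: 50.9
```

```bash
python3 go.py .514 -.261 .09 -5.8
```

```text
t 19.28 pos [621.4 -34.5  87.9] yaw -14.2 w 0.743 gf 50.9 F [ 0.6  0.2 -1.5]
turn [ 0.33 -0.03 -8.4 ] shift after turn [-236.2  -84.    -2.1] now [-245.9  -48.5   -2.6]
```

drive_tool(
  rows=[
    [0,0,-4.1,0,0,0,0.6],
    [0,0,-4.1,0,0,0,0.6],
    [0,0,0,-0.0118,-0.0041,0,0.6],
    [0,0,0,-0.0236,-0.0081,0,0.6],
    [0,0,0,-0.0236,-0.0081,0,0.6],
    [0,0,0,-0.0236,-0.0082,0,0.6],
    [0,0,0,-0.0236,-0.0082,0,0.6],
    [0,0,0,-0.0236,-0.0082,0,0.6],
  ],
)

```text
time: 19.95
tool_pos: [0.5588, -0.1599, 0.0829]
tcp_rot: [-2.335, -2.099, 0.002]
wrist_force: [-0.1, -0.7, -2.8]
width: 0.743
grip_force: 50.7
```

drive_tool(
  rows=[
    [0,0,0,-0.0236,-0.0082,0,0.6],
    [0,0,0,-0.0236,-0.0082,0,0.6],
    [0,0,0,-0.0236,-0.0082,0,0.6],
    [0,0,0,-0.0236,-0.0082,0,0.6],
    [0,0,0,-0.0118,-0.004,0,0.6],
    [0,0,0,0,0,0,0.6],
    [0,0,0,0,0,0,0.6],
  ],
)

```text
time: 20.53
tool_pos: [0.5122, -0.2607, 0.0835]
tcp_rot: [-2.337, -2.098, 0.0]
wrist_force: [-0.5, 0.4, -2.4]
width: 0.739
grip_force: 50.7
```

```bash
python3 go.py .5165 -.261 .03 -6
```

```text
t 20.53 pos [ 512.2 -260.7   83.5] yaw -6.17 w 0.739 gf 50.7 F [-0.5  0.4 -2.4]
turn [-0.06 -0.06 -0.17] shift after turn [ 0.2  4.4 53.5] now [ 0.1  4.4 53.5]
```

drive_tool(
  rows=[
    [0,0,-0.17,0,0.0044,0.01,0.6],
    [0,0,0,0,0,0.02,0.6],
    [0,0,0,0,0,0.02,0.6],
    [0,0,0,0,0,0.008,0.6],
    [0,0,0,0,0,0,0.6],
    [0,0,0,0,0,0,0.6],
    [0,0,0,0,0,0,0.6],
  ],
)

```text
time: 21.12
tool_pos: [0.5185, -0.2608, 0.027]
tcp_rot: [2.33, 2.106, 0.001]
wrist_force: [-0.6, -0.3, -2.0]
width: 0.74
grip_force: 50.6
```

```bash
python3 go.py .5165 -.261 .0045 -6; sleep 0; python3 - <<'E'
from h import *
p=read_camera("top"); l,t=330,160; cv2.imwrite("pics/a4.png",cv2.resize(cv2.cvtColor(p["color"],4)[t:t+90,l:l+90],None,fx=6,fy=6,interpolation=cv2.INTER_CUBIC))
p=read_camera("scene"); l,t=310,190; b=cv2.resize(cv2.cvtColor(p["color"],4)[t:t+90,l:l+120],None,fx=6,fy=6,interpolation=cv2.INTER_CUBIC);cv2.imwrite("pics/a4s.png",b)
E
```

```text
t 21.12 pos [ 518.5 -260.8   27. ] yaw -5.79 w 0.74 gf 50.6 F [-0.6 -0.3 -2. ]
turn [0.07 0.03 0.21] shift after turn [-0.4 -2.  22.5] now [-0.4 -2.  22.5]
```

View pics/a4s.png

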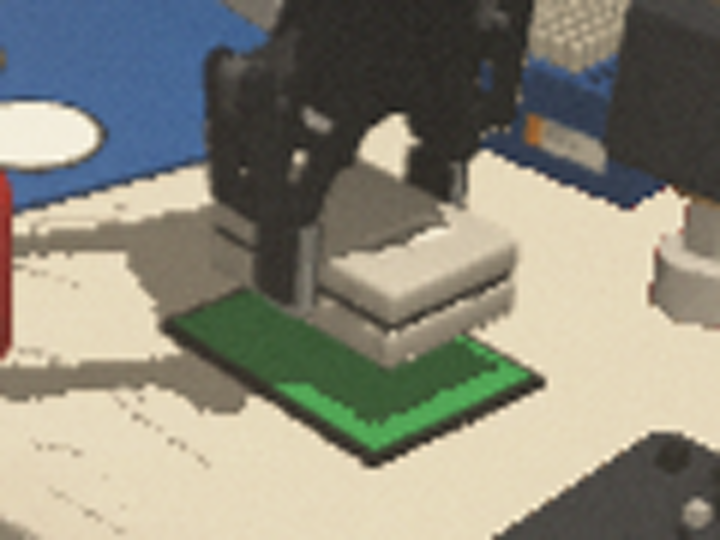

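drive_tool(
  rows=[
    [0,0,0.2,0,-0.0015,0.01,0.6],
    [0,0,0,0,0,0.008,0.6],
    [0,0,0,0,0,0.002,0.6],
    [0,0,0,0,0,0,0.6],
    [0,0,0,0,0,0,0.6],
  ],
)

```text
time: 21.63
tool_pos: [0.5155, -0.2605, 0.0057]
tcp_rot: [-2.334, -2.101, 0.001]
wrist_force: [0.4, 0.2, -1.8]
width: 0.738
grip_force: 50.7
```

drive_tool(
  rows=[
    [0,0,0,0,0,0.001,0.6],
    [0,0,0,0,0,0,0.6],
    [0,0,0,0,0,0,0.6],
  ],
)

```text
time: 21.88
tool_pos: [0.5162, -0.2609, 0.0055]
tcp_rot: [2.335, 2.101, 0.0]
wrist_force: [0.4, -0.2, -2.0]
width: 0.738
grip_force: 50.7
```

drive_tool(
  rows=[
    [0,0,0,0,0,0.001,0.6],
    [0,0,0,0,0,0,0.6],
    [0,0,0,0,0,0,0.6],
  ],
)

```text
time: 22.13
tool_pos: [0.516, -0.2607, 0.0043]
tcp_rot: [-2.335, -2.101, 0.0]
wrist_force: [1.0, 0.3, -2.6]
width: 0.742
grip_force: 50.7
```

drive_tool(
  rows=[
    [0,0,0,0,0,0.001,0.6],
    [0,0,0,0,0,0,0.6],
    [0,0,0,0,0,0,0.78],
    [0,0,0,0,0,0,0.85],
    [0,0,0,0,0,0,1],
    [0,0,0,0,0,0,1],
    [0,0,0,0,0,0,1],
  ],
)

```text
time: 22.72
tool_pos: [0.5161, -0.2608, 0.0033]
tcp_rot: [2.335, 2.101, 0.0]
wrist_force: [0.3, 0.3, -0.1]
width: 0.999
grip_force: 0.0
```

drive_tool(
  rows=[
    [0,0,0,0,0,-0.015,1],
    [0,0,0,0,0,-0.035,1],
    [0,0,0,0,0,-0.041,1],
    [0,0,0,0,0,-0.041,1],
    [0,0,0,0,0,-0.02,1],
    [0,0,0,0.02,0,0,1],
    [0,0,0,0.04,0,0,1],
    [0,0,0,0.04,0,0,1],
  ],
)

```text
time: 23.38
tool_pos: [0.5271, -0.1615, 0.1565]
tcp_rot: [2.337, 2.096, 0.002]
wrist_force: [0.6, 0.0, 0.0]
width: 1.004
grip_force: 0.0
```

drive_tool(
  rows=[
    [0,0,0,0.04,0,0,1],
    [0,0,0,0.04,0,0,1],
    [0,0,0,0.04,0,0,1],
    [0,0,0,0.04,0,0,1],
    [0,0,0,0.02,0,0,1],
    [0,0,0,0,0,0,1],
  ],
)

```text
time: 23.88
tool_pos: [0.5456, 0.0218, 0.1554]
tcp_rot: [-2.33, -2.106, -0.002]
wrist_force: [0.2, -0.8, 0.9]
width: 1.005
grip_force: 0.0
```

```bash
cat > m3.py <<'E'
from fit import *
s=read_camera("scene"); t=read_camera("top"); no=np.zeros((400,640),bool)
def rep(n,r): print(n,np.round(r[0][:3]*1000,1),"yaw",round(np.degrees(r[0][3]),1),"cost",round(r[1],3))
bx=box(.092,.064,0,.031)
for n,p,bb in(("t",t,(340,175,405,230)),("s",s,(330,215,410,275))):
    hs=cv2.cvtColor(p["color"],cv2.COLOR_RGB2HSV); L=[m for m in masks_of(p,"reader")]
    for m in L: print(n,round(m["score"],2),m["bbox"])
    g=hsv(p,(40,60,30),(85,255,255),bb).astype(np.uint8)
    H=cv2.convexHull(np.argwhere(g)[:,::-1].astype(np.int32)); P=onz(p,H.reshape(-1,2),.004)[:,:2]*1000
    r=cv2.minAreaRect(P.astype(np.float32)); print("pad",np.round(r[0],1),np.round(r[1],1),round(r[2],1))
    L=[m["mask"] for m in L if bb[0]<m["bbox"][0]<bb[2]]
    if L: rep("reader "+n,fit([(p,L[0].astype(np.float32),no)],bx,[.515,-.261,.004,np.radians(84)],(1,1,0,1)))
a=[]
for p,(l,tp) in((t,(340,170)),(s,(335,210))):
    a.append(cv2.resize(cv2.cvtColor(p["color"],4)[tp:tp+65,l:l+65],None,fx=6,fy=6,interpolation=cv2.INTER_CUBIC))
cv2.imwrite("pics/a5.png",np.hstack(a))
E
python3 m3.py; python3 go.py .516 -.2607 .0043 -6
```

```text
t 0.85 [357.9, 189.7, 386.7, 212.1]
t 0.59 [204.8, 206.9, 218.6, 227.6]
t 0.17 [278.4, 232.2, 331.0, 239.7]
pad [ 514.2 -259.7] [109.5  82. ] 83.7
reader t [ 513.7 -260.1    4. ] yaw 85.2 cost 0.067
s 0.67 [345.2, 223.0, 394.4, 262.4]
pad [ 513.1 -263.5] [107.5  80. ] 84.7
reader s [ 514.  -263.1    4. ] yaw 82.1 cost 0.064
t 24.08 pos [545.3  16.9 155.2] yaw -6.04 w 1.0 gf 0.0 F [-0.3  0.6  0.2]
turn [-0.01  0.03 -0.04] shift after turn [-2.792e+02 -1.000e-01  1.509e+02] now [-2.791e+02  1.000e-01  1.511e+02]
```

View pics/a5.png

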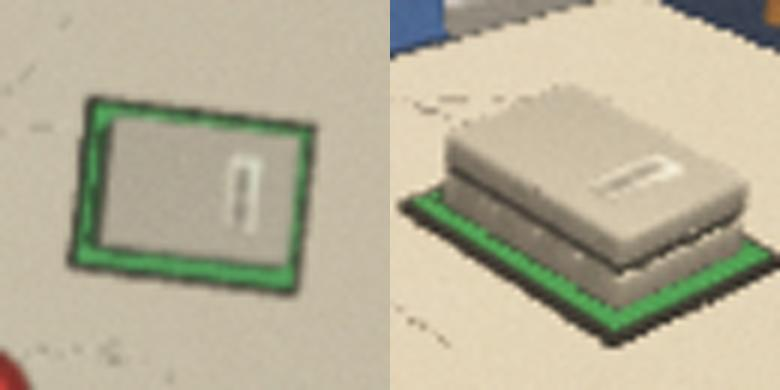

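The reader sits square in the middle of the pad: the offset is about 0.5 mm in both views and the yaw error is under 1°. Next I return the bottles, white first.

drive_tool(
  rows=[
    [0,0,-6.8,0,0,-0.01,1],
    [0,0,-6.8,0,0,-0.01,1],
    [0,0,-6.8,0,0,0,1],
    [0,0,-6.8,0,0,0,1],
    [0,0,-6.8,0,0,0,1],
    [0,0,-6.8,0,0,0,1],
    [0,0,-6.8,0,0,0,1],
    [0,0,-6.8,0,0,0,1],
  ],
)

```text
time: 24.75
tool_pos: [0.5453, 0.0159, 0.1752]
tcp_rot: [1.112, 2.938, -0.001]
wrist_force: [-1.1, -0.3, 0.8]
width: 0.999
grip_force: 0.0
```

drive_tool(
  rows=[
    [0,0,-6.8,0,0,0,1],
    [0,0,-6.8,0,0,0,1],
    [0,0,-6.8,0,0,0,1],
    [0,0,-6.8,0,0,0,1],
    [0,0,0,0,0,0,0.85],
    [0,0,0,0,0,0,0.85],
  ],
)

```text
time: 25.25
tool_pos: [0.5453, 0.0163, 0.1752]
tcp_rot: [-0.403, -3.116, 0.0]
wrist_force: [-0.4, 0.2, -0.2]
width: 0.851
grip_force: 0.0
```

```bash
python3 go.py .4573 .1993 .15 75.9
```

```text
t 25.25 pos [545.3  16.3 175.2] yaw 75.26 w 0.851 gf 0.0 F [-0.4  0.2 -0.2]
turn [-0.01 -0.   -0.64] shift after turn [130.  156.   25.2] now [131.7 154.6  25.2]
```

drive_tool(
  rows=[
    [0,0,-0.64,0,0,0,0.85],
    [0,0,0,0.01,0.012,0,0.85],
    [0,0,0,0.02,0.024,0,0.85],
    [0,0,0,0.02,0.024,0,0.85],
    [0,0,0,0.02,0.024,0,0.85],
    [0,0,0,0.02,0.024,0,0.85],
    [0,0,0,0.02,0.024,0,0.85],
    [0,0,0,0.015,0.018,0,0.85],
  ],
)

```text
time: 25.92
tool_pos: [0.4587, 0.1947, 0.1754]
tcp_rot: [-0.38, -3.118, -0.001]
wrist_force: [-0.4, 0.7, 0.3]
width: 0.852
grip_force: 0.0
```

drive_tool(
  rows=[
    [0,0,0,0.005,0.006,0.01,0.85],
    [0,0,0,0,0,0.02,0.85],
    [0,0,0,0,0,0.02,0.85],
    [0,0,0,0,0,0,0.85],
    [0,0,0,0,0,0,0.85],
    [0,0,0,0,0,0,0.85],
  ],
)

```text
time: 26.42
tool_pos: [0.457, 0.1998, 0.1257]
tcp_rot: [0.379, 3.118, -0.0]
wrist_force: [-0.5, 0.1, 0.6]
width: 0.848
grip_force: 0.0
```

```bash
python3 go.py .4573 .1993 .0395 75.9
```

```text
t 26.42 pos [457.  199.8 125.7] yaw 76.14 w 0.848 gf 0.0 F [-0.5  0.1  0.6]
turn [0.   0.02 0.24] shift after turn [-0.4 -0.4 86.2] now [-0.4 -0.4 86.2]
```

drive_tool(
  rows=[
    [0,0,0.2,0,0,0.015,0.85],
    [0,0,0,0,0,0.022,0.85],
    [0,0,0,0,0,0.022,0.85],
    [0,0,0,0,0,0.017,0.85],
    [0,0,0,0,0,0.01,0.85],
    [0,0,0,0,0,0,0.85],
    [0,0,0,0,0,0,0.85],
  ],
  force=35,
)

```text
time: 27.0
tool_pos: [0.4571, 0.2002, 0.0399]
tcp_rot: [0.383, 3.118, 0.0]
wrist_force: [-0.3, -0.2, -0.2]
width: 0.854
grip_force: 0.0
```

```bash
python3 go.py .4573 .1993 .0391 75.9
```

```text
t 27.0 pos [457.1 200.2  39.9] yaw 75.98 w 0.854 gf 0.0 F [-0.3 -0.2 -0.2]
turn [0.02 0.03 0.08] shift after turn [-0.5 -0.8  0.8] now [-0.4 -0.8  0.8]
```

Close, lift, then carry back.

drive_tool(
  rows=[
    [0,0,0,-0.0004,-0.0008,0,0.75],
    [0,0,0,0,0,0,0.65],
    [0,0,0,0,0,0,0.58],
    [0,0,0,0,0,0,0.5],
    [0,0,0,0,0,0,0.4],
    [0,0,0,0,0,0,0.4],
    [0,0,0,0,0,0,0.4],
    [0,0,0,0,0,0,0.4],
  ],
)

```text
time: 27.67
tool_pos: [0.4578, 0.1998, 0.0408]
tcp_rot: [0.382, 3.116, 0.002]
wrist_force: [-0.8, -0.7, 6.3]
width: 0.544
grip_force: 35.6
```

drive_tool(
  rows=[
    [0,0,0,0,0,-0.008,0.4],
    [0,0,0,0,0,-0.018,0.4],
    [0,0,0,0,0,-0.022,0.4],
    [0,0,0,0,0,-0.022,0.4],
    [0,0,0,0,0,-0.018,0.4],
    [0,0,0,0,0,0,0.4],
  ],
)

```text
time: 28.17
tool_pos: [0.4593, 0.2004, 0.1316]
tcp_rot: [0.382, 3.112, 0.005]
wrist_force: [0.5, 0.9, -0.7]
width: 0.546
grip_force: 36.6
```

```bash
python3 go.py .5437 -.0663 .13 75.9
```

```text
t 28.17 pos [459.3 200.4 131.6] yaw 76.02 w 0.546 gf 36.6 F [ 0.5  0.9 -0.7]
turn [0.25 0.35 0.11] shift after turn [-146.9 -238.1    1.6] now [-146.4 -238.4    1.5]
```

drive_tool(
  rows=[
    [0,0,0,-0.006,-0.0096,0,0.4],
    [0,0,0,-0.013,-0.0205,0,0.4],
    [0,0,0,-0.016,-0.0255,0,0.4],
    [0,0,0,-0.016,-0.0255,0,0.4],
    [0,0,0,-0.016,-0.0255,0,0.4],
    [0,0,0,-0.016,-0.0255,0,0.4],
    [0,0,0,-0.016,-0.0255,0,0.4],
    [0,0,0,-0.016,-0.0255,0,0.4],
  ],
)

```text
time: 28.83
tool_pos: [0.5223, -0.0082, 0.125]
tcp_rot: [-0.382, -3.114, 0.001]
wrist_force: [1.2, 0.2, -1.4]
width: 0.546
grip_force: 36.5
```

drive_tool(
  rows=[
    [0,0,0,-0.016,-0.0255,0,0.4],
    [0,0,0,-0.012,-0.0205,0,0.4],
    [0,0,0,-0.005,-0.0085,0,0.4],
    [0,0,0,0,0,0.01,0.4],
    [0,0,0,0,0,0.02,0.4],
    [0,0,0,0,0,0.02,0.4],
    [0,0,0,0,0,0,0.4],
    [0,0,0,0,0,0,0.4],
  ],
)

```text
time: 29.5
tool_pos: [0.5397, -0.0656, 0.0745]
tcp_rot: [-0.381, -3.112, -0.001]
wrist_force: [-0.1, -0.1, -1.7]
width: 0.542
grip_force: 36.7
```

```bash
python3 go.py .5442 -.0663 .042 75.9
```

```text
t 29.5 pos [539.7 -65.6  74.5] yaw 76.06 w 0.542 gf 36.7 F [-0.1 -0.1 -1.7]
turn [-0.01 -0.37  0.16] shift after turn [-4.5  0.4 32.5] now [-4.7  0.4 32.5]
```

drive_tool(
  rows=[
    [0,0,0,-0.001,0,0.01,0.4],
    [0,0,0,0,0,0.01,0.4],
    [0,0,0,0,0,0.005,0.4],
    [0,0,0,0,0,0,0.4],
    [0,0,0,0,0,0,0.4],
    [0,0,0,0,0,0,0.4],
  ],
)

```text
time: 30.0
tool_pos: [0.544, -0.0673, 0.0526]
tcp_rot: [0.382, 3.118, -0.0]
wrist_force: [0.3, 0.3, -1.2]
width: 0.543
grip_force: 36.7
```

```bash
python3 go.py .5442 -.0663 .042 75.9
```

```text
t 30.0 pos [544.  -67.3  52.6] yaw 76.01 w 0.543 gf 36.7 F [ 0.3  0.3 -1.2]
turn [0.   0.04 0.11] shift after turn [ 0.1  1.  10.6] now [ 0.1  1.  10.6]
```

drive_tool(
  rows=[
    [0,0,0,0,0.001,0.005,0.4],
    [0,0,0,0,0,0.003,0.4],
    [0,0,0,0,0,0.001,0.4],
    [0,0,0,0,0,0,0.4],
    [0,0,0,0,0,0,0.4],
  ],
)

```text
time: 30.42
tool_pos: [0.5439, -0.0663, 0.0432]
tcp_rot: [-0.383, -3.118, 0.0]
wrist_force: [0.0, 0.2, -1.4]
width: 0.543
grip_force: 36.7
```

drive_tool(
  rows=[
    [0,0,0,0,0,0.001,0.4],
    [0,0,0,0,0,0,0.4],
    [0,0,0,0,0,0,0.4],
  ],
)

```text
time: 30.67
tool_pos: [0.5443, -0.0664, 0.0429]
tcp_rot: [0.383, 3.118, -0.0]
wrist_force: [-0.6, 0.0, 3.3]
width: 0.549
grip_force: 37.0
```

Contact. Release, rise, and go to the amber bottle.

drive_tool(
  rows=[
    [0,0,0,0,0,0,0.58],
    [0,0,0,0,0,0,0.65],
    [0,0,0,0,0,0,0.75],
    [0,0,0,0,0,0,0.8],
    [0,0,0,0,0,0,0.8],
  ],
)

```text
time: 31.08
tool_pos: [0.5439, -0.0663, 0.0422]
tcp_rot: [-0.382, -3.118, 0.0]
wrist_force: [-0.8, 1.1, 0.2]
width: 0.799
grip_force: 0.0
```

drive_tool(
  rows=[
    [0,0,0,0,0,-0.015,0.8],
    [0,0,0,0,0,-0.03,0.8],
    [0,0,0,0,0,-0.035,0.8],
    [0,0,0,0,0,-0.035,0.9],
    [0,0,0,0,0,-0.02,0.9],
    [0,0,0,0,0,0,0.9],
    [0,0,0,0,0,0,0.9],
  ],
)

```text
time: 31.67
tool_pos: [0.5452, -0.0665, 0.1792]
tcp_rot: [0.382, 3.114, -0.0]
wrist_force: [-0.2, 0.1, -1.2]
width: 0.899
grip_force: 0.0
```

```bash
python3 go.py .5563 .1983 .15 75.9
```

```text
t 31.67 pos [545.2 -66.5 179.2] yaw 76.01 w 0.899 gf 0.0 F [-0.2  0.1 -1.2]
turn [0.02 0.23 0.11] shift after turn [ 53.8 259.5  29.2] now [ 53.4 259.6  29.1]
```

drive_tool(
  rows=[
    [0,0,0.1,0.0035,0.016,0,0.9],
    [0,0,0,0.0075,0.0366,0,0.9],
    [0,0,0,0.0075,0.0366,0,0.9],
    [0,0,0,0.0075,0.0366,0,0.9],
    [0,0,0,0.0075,0.0366,0,0.9],
    [0,0,0,0.0075,0.0366,0,0.9],
    [0,0,0,0.0075,0.0366,0,0.9],
    [0,0,0,0.005,0.024,0,0.9],
  ],
)

```text
time: 32.33
tool_pos: [0.5535, 0.2013, 0.1747]
tcp_rot: [-0.383, -3.114, 0.001]
wrist_force: [0.3, 0.4, -0.9]
width: 0.896
grip_force: 0.0
```

drive_tool(
  rows=[
    [0,0,0,0,0,0.01,0.9],
    [0,0,0,0,0,0.02,0.9],
    [0,0,0,0,0,0,0.9],
    [0,0,0,0,0,0,0.9],
    [0,0,0,0,0,0,0.9],
  ],
)

```text
time: 32.75
tool_pos: [0.5545, 0.1976, 0.1463]
tcp_rot: [-0.386, -3.116, 0.002]
wrist_force: [0.7, -0.9, 0.8]
width: 0.896
grip_force: 0.0
```

```bash
python3 go.py .5563 .1983 .0571 75.9
```

```text
t 32.75 pos [554.5 197.6 146.3] yaw 75.87 w 0.896 gf 0.0 F [ 0.7 -0.9  0.8]
turn [-0.08 -0.11 -0.03] shift after turn [-1.5  1.1 89.2] now [-1.7  1.2 89.2]
```

drive_tool(
  rows=[
    [0,0,0,-0.001,0.0008,0.012,0.9],
    [0,0,0,0,0,0.022,0.9],
    [0,0,0,0,0,0.024,0.9],
    [0,0,0,0,0,0.02,0.9],
    [0,0,0,0,0,0.01,0.9],
    [0,0,0,0,0,0,0.9],
    [0,0,0,0,0,0,0.9],
    [0,0,0,0,0,0,0.9],
  ],
  force=40,
)

```text
time: 33.42
tool_pos: [0.5577, 0.1993, 0.0607]
tcp_rot: [0.386, 3.116, 0.002]
wrist_force: [0.1, 0.6, 0.1]
width: 0.899
grip_force: 0.0
```

```bash
python3 go.py .5563 .1983 .0571 75.9
```

```text
t 33.42 pos [557.7 199.3  60.7] yaw 75.89 w 0.899 gf 0.0 F [0.1 0.6 0.1]
turn [ 0.07  0.12 -0.01] shift after turn [ 1.1 -1.3  3.6] now [ 1.1 -1.3  3.6]
```

drive_tool(
  rows=[
    [0,0,0,0.0008,-0.001,0.0028,0.8],
    [0,0,0,0,0,0,0.75],
    [0,0,0,0,0,0,0.68],
    [0,0,0,0,0,0,0.6],
    [0,0,0,0,0,0,0.5],
    [0,0,0,0,0,0,0.5],
    [0,0,0,0,0,0,0.5],
    [0,0,0,0,0,0,0.5],
  ],
)

```text
time: 34.08
tool_pos: [0.5562, 0.1988, 0.0578]
tcp_rot: [0.385, 3.116, 0.001]
wrist_force: [-0.4, -0.1, 6.3]
width: 0.635
grip_force: 42.4
```

drive_tool(
  rows=[
    [0,0,0,0,0,-0.008,0.5],
    [0,0,0,0,0,-0.018,0.5],
    [0,0,0,0,0,-0.022,0.5],
    [0,0,0,0,0,-0.022,0.5],
    [0,0,0,0,0,-0.01,0.5],
    [0,0,0,0,0,0,0.5],
    [0,0,0,0,0,0,0.5],
  ],
)

```text
time: 34.67
tool_pos: [0.5553, 0.1982, 0.1364]
tcp_rot: [0.385, 3.118, 0.0]
wrist_force: [-0.8, 0.8, -3.6]
width: 0.639
grip_force: 43.1
```

```bash
python3 go.py .565 .0197 .138 75.9
```

```text
t 34.67 pos [555.3 198.2 136.4] yaw 75.91 w 0.639 gf 43.1 F [-0.8  0.8 -3.6]
turn [0.01 0.02 0.01] shift after turn [ -52.9 -170.8   -1.6] now [ -52.9 -170.8   -1.6]
```

drive_tool(
  rows=[
    [0,0,0,-0.003,-0.01,0,0.5],
    [0,0,0,-0.007,-0.0235,0,0.5],
    [0,0,0,-0.0085,-0.027,0,0.5],
    [0,0,0,-0.0085,-0.027,0,0.5],
    [0,0,0,-0.0085,-0.027,0,0.5],
    [0,0,0,-0.0085,-0.027,0,0.5],
    [0,0,0,-0.006,-0.0195,0,0.5],
    [0,0,0,-0.003,-0.0098,0,0.5],
  ],
)

```text
time: 35.33
tool_pos: [0.5635, 0.0166, 0.1343]
tcp_rot: [-0.388, -3.114, 0.003]
wrist_force: [-0.1, 0.2, -3.0]
width: 0.635
grip_force: 43.1
```

drive_tool(
  rows=[
    [0,0,0,0,0,0.01,0.5],
    [0,0,0,0,0,0.02,0.5],
    [0,0,0,0,0,0.02,0.5],
    [0,0,0,0,0,0.01,0.5],
    [0,0,0,0,0,0,0.5],
    [0,0,0,0,0,0,0.5],
    [0,0,0,0,0,0,0.5],
    [0,0,0,0,0,0,0.5],
  ],
)

```text
time: 36.0
tool_pos: [0.5664, 0.0201, 0.0778]
tcp_rot: [0.384, 3.116, 0.001]
wrist_force: [1.4, 0.7, -2.4]
width: 0.635
grip_force: 43.2
```

```bash
python3 go.py .565 .0197 .0597 75.9
```

```text
t 36.0 pos [566.4  20.1  77.8] yaw 75.94 w 0.635 gf 43.2 F [ 1.4  0.7 -2.4]
turn [0.04 0.14 0.04] shift after turn [ 1.3 -0.7 18.1] now [ 1.3 -0.7 18.1]
```

drive_tool(
  rows=[
    [0,0,0,0.0005,-0.0005,0.006,0.5],
    [0,0,0,0,0,0.006,0.5],
    [0,0,0,0,0,0.003,0.5],
    [0,0,0,0,0,0,0.5],
    [0,0,0,0,0,0,0.5],
    [0,0,0,0,0,0,0.5],
  ],
)

```text
time: 36.5
tool_pos: [0.5646, 0.0193, 0.0614]
tcp_rot: [-0.385, -3.118, 0.0]
wrist_force: [0.1, -0.4, -2.4]
width: 0.638
grip_force: 43.2
```

drive_tool(
  rows=[
    [0,0,0,0,0,0.001,0.5],
    [0,0,0,0,0,0,0.5],
    [0,0,0,0,0,0,0.5],
  ],
)

```text
time: 36.75
tool_pos: [0.5647, 0.0194, 0.0606]
tcp_rot: [0.385, 3.118, 0.0]
wrist_force: [0.7, 0.3, -2.6]
width: 0.635
grip_force: 43.2
```

drive_tool(
  rows=[
    [0,0,0,0,0,0.001,0.5],
    [0,0,0,0,0,0,0.5],
    [0,0,0,0,0,0,0.5],
  ],
)

```text
time: 37.0
tool_pos: [0.5649, 0.0194, 0.0598]
tcp_rot: [0.385, 3.117, 0.0]
wrist_force: [-0.9, 0.6, -0.8]
width: 0.637
grip_force: 43.3
```

Touching. I nudge down 0.5 mm, release, rise and move off to the left to look.

drive_tool(
  rows=[
    [0,0,0,0,0,0.0005,0.5],
    [0,0,0,0,0,0,0.5],
    [0,0,0,0,0,0,0.67],
    [0,0,0,0,0,0,0.75],
    [0,0,0,0,0,0,0.85],
    [0,0,0,0,0,0,0.9],
    [0,0,0,0,0,0,0.9],
  ],
)

```text
time: 37.58
tool_pos: [0.5645, 0.0193, 0.0588]
tcp_rot: [-0.385, -3.118, 0.0]
wrist_force: [-0.1, 0.7, -0.7]
width: 0.899
grip_force: 0.0
```

drive_tool(
  rows=[
    [0,0,0,0,0,-0.015,0.9],
    [0,0,0,0,0,-0.03,0.9],
    [0,0,0,0,0,-0.035,0.9],
    [0,0,0,0,0,-0.035,0.9],
    [0,0,0,0,0,-0.035,0.9],
    [0,0,0,0.01,0.02,0,0.9],
    [0,0,0,0.01,0.035,0,0.9],
    [0,0,0,0.01,0.035,0,0.9],
  ],
)

```text
time: 38.25
tool_pos: [0.558, 0.1142, 0.2106]
tcp_rot: [0.389, 3.115, 0.001]
wrist_force: [-0.6, -0.7, 0.1]
width: 0.899
grip_force: 0.0
```

drive_tool(
  rows=[
    [0,0,0,0.01,0.035,0,0.9],
    [0,0,0,0.01,0.035,0,0.9],
    [0,0,0,0.01,0.035,0,0.9],
    [0,0,0,0.005,0.02,0,0.9],
    [0,0,0,0,0,0,0.9],
    [0,0,0,0,0,0,0.9],
  ],
)

```text
time: 38.75
tool_pos: [0.5535, 0.2447, 0.2087]
tcp_rot: [-0.381, -3.118, 0.001]
wrist_force: [0.4, -0.6, -1.0]
width: 0.9
grip_force: 0.0
```

```bash
sed '/^# pad sharper/,$d' m1.py > m4.py; cat >> m4.py <<'E'
a=[cv2.resize(cv2.cvtColor(p["color"],4)[tp:tp+130,l:l+150],None,fx=2.6,fy=2.6,interpolation=cv2.INTER_CUBIC) for p,l,tp in((s,255,145),(t,250,125))]
cv2.imwrite("pics/end.png",np.hstack(a))
E
python3 m4.py; python3 m3.py; python3 go.py .5 .2 .2 76
```

```text
wcap [np.float64(304.5), np.float64(188.5), 52] [np.float64(314.9761904761905), np.float64(179.33333333333334), 42] [542.  -65.6  94.3] [[540.2 -64.8 101. ]] [[545.3 -64.3  93. ]]
acap [np.float64(272.70588235294116), np.float64(178.3294117647059), 85] [np.float64(297.9736842105263), np.float64(159.8815789473684), 76] [566.   21.3 113.7] [[563.8  21.1 124. ]] [[564.6  18.  115. ]]
t 0.93 [355.0, 189.5, 389.1, 210.9]
t 0.58 [351.6, 187.2, 393.5, 220.0]
pad [ 514.1 -259.8] [109.5  81.7] 84.0
reader t [ 514.1 -260.3    4. ] yaw 84.2 cost 0.047
s 0.78 [347.2, 223.0, 394.1, 263.5]
s 0.64 [279.7, 175.0, 376.9, 224.6]
pad [ 513.3 -263.7] [107.4  80.3] 84.1
reader s [ 513.9 -261.8    4. ] yaw 84.6 cost 0.048
t 39.05 pos [554.  242.5 209. ] yaw 75.81 w 0.901 gf 0.0 F [-0.4  0.1  0.1]
turn [-0.01  0.   -0.19] shift after turn [ 42.2 -54.3   9. ] now [ 42.  -54.4   9. ]
```

View pics/end.png

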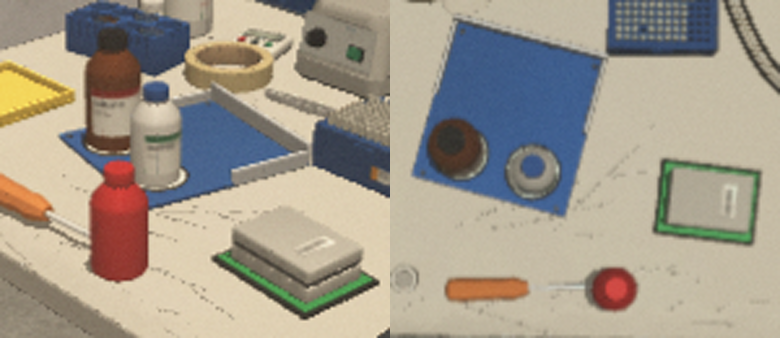

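Both bottles stand upright within about 1 mm of where they started, and the reader is centred and square on the pad (yaw 84.2° against the pad's 84.0°). I hand the job in.

```bash
python3 -c "
from h import *
print(workorder.finish_job())"
```

```text
the job is handed in; nothing more can be done
None
```

The job is handed in at about 39 s of the 128 s limit: the reader sits centred and square on the green pad, and both bottles stand upright within about 1 mm of their start positions; no verdict came back.

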